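# Open the stock tub, then hold the medicine chest open

### The arm

A 7-joint arm with a two-finger parallel gripper is mounted at the origin on the work surface. World frame = base frame: x ahead of the robot, y to its left, z up, the work surface at z = 0. Lengths are in m, angles in rad, forces in N, time in s.
With the tool pointing down it reaches from about 0.35 to 0.9 m from the base axis. Payload 7.2 kg.
Tool frame: the origin (TCP) lies between the finger pads; the fingertips stand 8 mm ahead of it and the grasp point (between the pads) lies 11 mm behind it; z points along the fingers, y is the line along which they close (so a half turn about z gives the same grasp; the last joint's range is limited). The gripper opens to 88 mm and grips with 3 to 60 N. Pads are 20 mm wide; open, the fingers measure 115 mm over their backs; the gripper's body (75 mm by 178 mm) begins 61 mm behind the grasp point.
Start: joints at [-1.226, 0.411, -0.013, 1.596, 0.006, 1.134, -0.082], TCP at [0.251, 0.572, 0.231] pointing down, gripper open.
Joint ranges: [-2.95, 2.95], [-0.29, 1.99], [-1.47, 1.44], [0.14, 2.54], [-1.03, 4.17], [0.13, 1.85], [-2.86, 2.86]. Speed limits (rad/s): [2.39, 2.39, 3.01, 3.01, 3.14, 3.14, 3.14].

### API

Orientations are given as a rotation vector (axis times angle).
In Python, from station import robot gives the robot as it stands. Calls block until the motion is done:
- robot.move_pose(position, orientation): joint-space move of the TCP to a pose.
- robot.movel(position, attitude=None, speed=0.15): straight line of the TCP; attitude=None keeps the orientation; speed is the mean speed in m/s.
- robot.set_joints(angles): joint-space move.
- robot.command_gripper(opening, effort=None): opening from 0.0 (shut) to 1.0 (fully open); effort is the grip in N (None keeps the last); returns when the fingers have stopped.
- robot.hold(seconds).
- robot.ik(position, orientation): joint angles nearest the present ones, or None.
- robot.grab_frame(name): name is "scene" or "top" or "wrist"; returns the picture (384x512x3 uint8, red, green, blue); there is no depth.
- robot.camera_params(name): a dict with "K" (3x3 intrinsics, pixels), "T" (4x4, takes a point from camera to world coordinates); the wrist camera has in their place "T_tool_cam" (4x4, takes a point from camera to tool coordinates, whose origin is the TCP and whose axes are the flange's). Camera axes: x right, y down, z forward; pixel columns grow to the right and rows downward; lengths in m; the calibration is good to about 2 mm. A picture is of the moment at which its call begins: read the wrist's pose just before it. camera_params takes no time and is no camera call.
A pose or a line that the arm cannot do raises robot.MotionError and nothing moves.
- robot.sign_off(): hands the job in; it is judged then, once.
Trained networks look in the newest picture that a camera, given by its name, has taken for a name from the list of things; names that differ only in an ending like _2 or _b are one class to them, and where a whole thing is asked for, a point or a joint stands for the part that bears it (a point fixed in the world has none). Each returns a list of dicts, best first, with "confidence" (0 to 1); they miss things now and then, are a little off and sometimes report something else, mostly with a low value. They report only what shows in the picture. A call takes as long as a camera call. They do not tell look-alikes from the thing itself.
- robot.trace(camera, label): "pixels" (384x512 bool, what is visible of it) and "position" ([column, row] in pixels, amid what is visible of it).
Readings, each from a call of its own:
- robot.get_t(): time.
- robot.get_q(): joint angles.
- robot.get_qvel(): joint speeds.
- robot.get_effort(): joint torques, N m.
- robot.get_position(): TCP position.
- robot.get_orientation(): TCP orientation.
- robot.get_wrist_force(): force on the tool from outside, world axes, zero at the start.
- robot.get_ft_torque(): the same for the moment, N m.
- robot.get_width(): opening from 0.0 (shut) to 1.0 (fully open).
- robot.get_gripper_force(): force on a finger pad.
Only numpy, scipy, OpenCV 4.12 (cv2) and the standard library are available. Lean on these libraries where they do the work, as an engineer would, in place of code of your own. Each camera call takes 0.05 s, during which the arm holds its last target. There are 200 camera calls.

### The job

Vials are to be moved from the steel medicine chest to the round white tub, so both must be open: first lift the tub's loose lid off by its knob and set it down flat, right way up, in the middle of the black rubber mat and let go of it. Then tug the chest's lid by its bar handle to learn whether it is caught; if it will not lift, push the small steel catch on the lid over to its other end and lift again. Raise the lid well open, some 45 degrees, and finish holding it there (it falls shut by itself), leaving the tub in its place and the bottles and cartons around undisturbed.

Things in the scene. Friction and masses are not known exactly. Their poses are not given: they have to be found in the camera images.
- tub: round open plastic tub, white, 100 mm across the rim, 90 mm tall, walls 4 mm, loose (0.6 kg); origin at the centre of its underside, z up. It starts with its lid on, to the right of the chest, and may swap places with the mat
- tub_lid: loose white lid of the tub: disc 108 mm across and 6 mm thick, under it a plug 80 mm across and 6 mm deep that hangs in the tub's mouth, on top a round knob 28 mm across from 24 to 42 mm above the origin on a thin stem (grip at 34 mm; the disc's top is at 12 mm). Origin at the centre of the plug's underside, z up; 84 mm above the tub's underside when on the tub. Lifts straight off; about 0.12 kg
- mat: black square rubber mat 170 x 170 mm, 3 mm thick, fixed; origin at the centre of its underside
- chest: grey painted steel box, fixed, 200 (x) x 280 (y) x 100 mm high, origin at the centre of its underside; its own x points from the lid's free front edge to the hinge, away from the robot; its y to the left along the front. A flat lid 12 mm thick covers it, top at 112 mm
- chest_lid: the lid (0.5 kg, mass varies) with its handle and catch; origin in the middle of the hinge line, 100 mm in chest x and 100 mm above the chest's underside; axes as the chest's when shut
- handle (a point): middle of the lid's steel bar handle: round bar 10 mm thick, 90 mm long along the chest's y, 35 mm above the lid's top, near the front edge right of the middle; in the chest's frame at (-70, -60, 147) mm when shut; the fingers can pinch it from above and the bar can turn between the pads
- chest_lid_hinge (a point): middle of the hinge line, along the chest's y at the far edge; the lid turns about it, the handle 170 mm in front of and 47 mm above it when shut, so the handle first moves up and a little towards the hinge (about 15 degrees off vertical): pull along this arc, a stiff pull straight up binds
- lid_angle (a joint): opening angle of the lid, 0 shut, to 1.2 rad, growing as its front edge rises; no stay, it falls shut when let go. While caught it gives only about 0.01 rad and stops hard
- catch_grip (a point): point to pinch on the sliding catch: upright steel fin 12 mm thick (along the chest's y), 22 mm long, 32 mm tall, on the lid's top near the front edge left of the middle, this point 25 mm above the lid's top; moves with the catch
- catch_slide (a joint): travel of the catch along the chest's +y (left), 0 to 34 mm; it starts near 0 and stays where it is put (friction 1.5 N). Its tongue is hidden under the lid: from one chest to the next either the near-0 end or the 34 mm end is the caught one, the other end is free; unseen, only a tug tells
- syrup0: amber syrup bottle with white cap, 58 mm across, 135 mm tall, between the robot and the middle of the table; a bystander, origin at the centre of its underside
- syrup1: the same bottle, at the back between tub/mat and chest; a bystander, origin at the centre of its underside
- syrup2: the same bottle, left of the chest; a bystander, origin at the centre of its underside
- dropper0: small white dropper bottle, 34 mm across, 98 mm tall, far right; a bystander, origin at the centre of its underside
- dropper1: the same dropper bottle, farther right; a bystander, origin at the centre of its underside
- carton0: flat brown carton 55 x 85 x 32 mm, near the robot; a bystander, origin at the centre of its underside
- carton1: upright white and blue carton 60 x 40 x 95 mm, left of the chest; a bystander, origin at the centre of its underside
There are look-alikes about, which are no part of the job. Leave any orange look-alike of the tub_lid alone. Leave any orange look-alike of the tub alone.

How it is judged:
By the outcome, as a careful person would: the job done as asked, in the order asked, and still so for the second after the job is handed in, while the arm keeps its last pose, push and grip.
It also fails if it takes over 72 s, if anything falls off the work surface, if the arm or the gripper's body presses on something with over 40 N, if the wrist force passes 120 N, or if a joint passes its speed limit or range.

## Working session

There is one attempt and no reset: what is moved stays moved. The work goes in short steps, each a Python script; the robot and the scene stay as the last script left them, time stands still between calls to the robot, and variables do not carry over. Pictures are saved under pics/ and viewed, at most 10 in all, crops included, and the job is handed in when it is done.

```bash
ls; mkdir -p pics; cat > h.py <<'E'
from station import robot
import numpy as np, cv2
def snap(n,f=None):
    im=robot.grab_frame(n)
    if f: cv2.imwrite('pics/'+f,im[:,:,::-1])
    return im
def proj(n,p):
    c=robot.camera_params(n); q=np.linalg.inv(c['T'])@np.r_[p,1]; u=c['K']@q[:3]; return u[:2]/u[2]
def ray(n,uv):
    c=robot.camera_params(n); d=c['T'][:3,:3]@np.linalg.solve(c['K'],[uv[0],uv[1],1]); return c['T'][:3,3],d/np.linalg.norm(d)
def atz(n,uv,z):
    o,d=ray(n,uv); return o+d*(z-o[2])/d[2]
def tri(rays):
    A=0;b=0
    for o,d in rays:
        P=np.eye(3)-np.outer(d,d); A=A+P; b=b+P@o
    return np.linalg.solve(A,b)
E
python3 - <<'E'
from h import *
a=snap('scene'); b=snap('top')
cv2.imwrite('pics/a.png',np.vstack([a,b])[:,:,::-1]) 
cv2.imwrite('pics/scene.png',cv2.resize(a,(800,600))[:,:,::-1]); cv2.imwrite('pics/top.png',cv2.resize(b,(800,600))[:,:,::-1])
for n in('scene','top'):
    print(n,robot.camera_params(n)['T'][:3,3].round(2))
    for l in ['tub','tub_lid','mat','chest','chest_lid','handle','catch_grip','syrup0','dropper0','carton0','carton1']:
        print(l,[(np.round(d['position']).tolist(),round(d['confidence'],2),int(d['pixels'].sum())) for d in robot.trace(n,l)])
E
```

```text
pics
scene [ 1.1  -0.63  0.91]
tub [([239.0, 296.0], 0.95, 1431), ([224.0, 260.0], 0.81, 446)]
tub_lid [([116.0, 258.0], 0.62, 765), ([222.0, 242.0], 0.58, 766)]
mat [([160.0, 290.0], 0.58, 2828)]
chest [([288.0, 188.0], 0.88, 4474)]
chest_lid [([290.0, 177.0], 0.63, 2974)]
handle [([289.0, 179.0], 0.6, 2995)]
catch_grip [([190.0, 223.0], 0.42, 537), ([280.0, 158.0], 0.41, 28), ([305.0, 141.0], 0.32, 307)]
syrup0 [([295.0, 261.0], 0.97, 626), ([306.0, 141.0], 0.63, 311), ([188.0, 225.0], 0.58, 505), ([290.0, 188.0], 0.31, 4609), ([224.0, 241.0], 0.26, 786)]
dropper0 [([197.0, 311.0], 0.81, 262), ([171.0, 333.0], 0.71, 288)]
carton0 [([204.0, 209.0], 0.84, 406), ([327.0, 154.0], 0.78, 276)]
carton1 [([204.0, 209.0], 0.84, 406), ([327.0, 154.0], 0.78, 276)]
top [0.43 0.03 1.1 ]
tub [([359.0, 124.0], 0.7, 1241), ([316.0, 189.0], 0.5, 25)]
tub_lid [([334.0, 174.0], 0.94, 1209), ([414.0, 268.0], 0.57, 1086), ([318.0, 192.0], 0.48, 21)]
mat [([392.0, 203.0], 0.6, 3242)]
chest [([196.0, 182.0], 0.78, 8140)]
chest_lid [([201.0, 183.0], 0.77, 8051)]
handle [([198.0, 181.0], 0.67, 7912)]
catch_grip [([179.0, 210.0], 0.66, 66)]
syrup0 [([328.0, 237.0], 0.66, 397), ([291.0, 110.0], 0.62, 459), ([106.0, 226.0], 0.55, 563)]
dropper0 [([394.0, 144.0], 0.45, 191)]
carton0 [([288.0, 247.0], 0.88, 586), ([110.0, 178.0], 0.86, 600)]
carton1 [([288.0, 247.0], 0.88, 586), ([110.0, 178.0], 0.86, 600)]
```

View pics/scene.png

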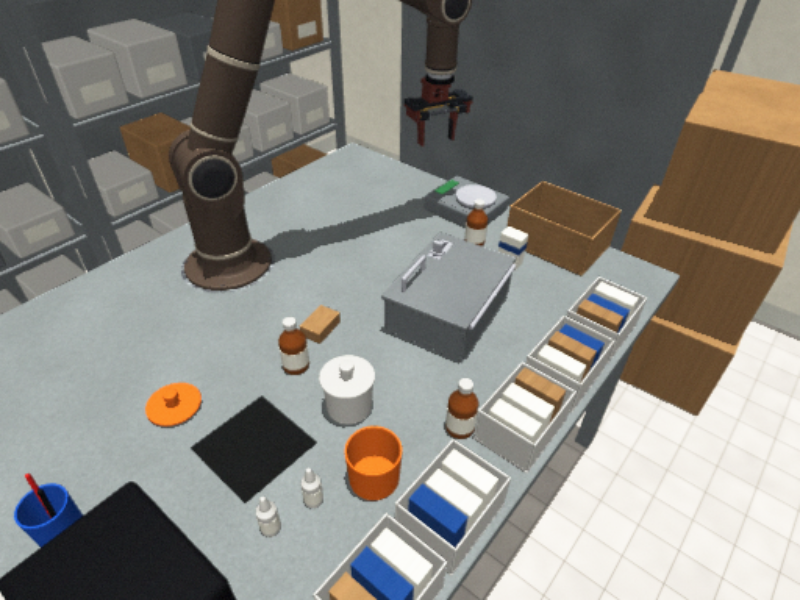

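View pics/top.png

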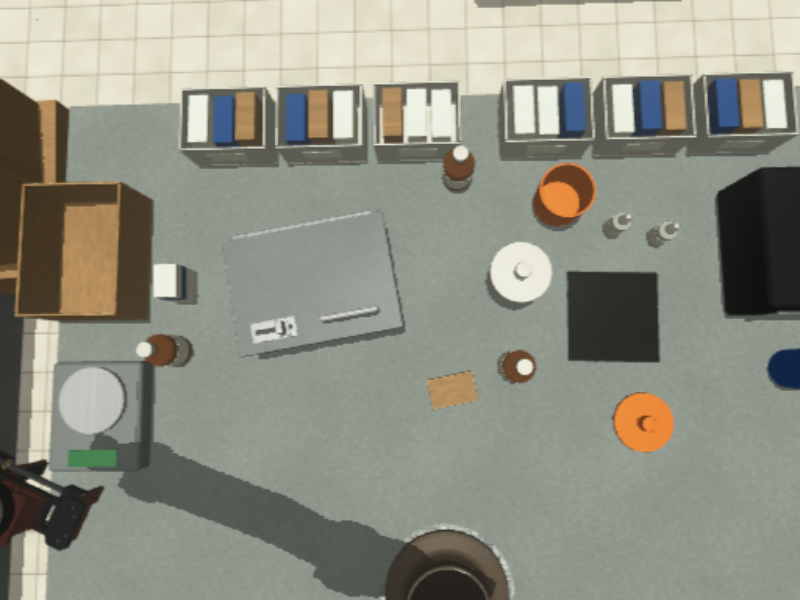

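The white lidded tub is at scene (347,388) and top (520,272) in the 800 px pictures. The look-alikes are an orange open tub at top (565,193) and an orange lid at top (643,422). The task asks for the white pair, so I use the one at top (520,272), with the mat at top (613,316). The chest's handle is at top (350,314) and its catch fin at about (282,327). Next I measure these and make a confirming crop.

```bash
python3 - <<'E'
from h import *
a=snap('scene'); b=snap('top')
def pick(n,l,near):
    r=[d for d in robot.trace(n,l) if np.hypot(*(np.array(d['position'])-near))<25]
    return r[0] if r else None
s=pick('scene','tub_lid',(222,242)); t=pick('top','tub_lid',(334,174)); m=pick('top','mat',(392,203)); c=pick('top','chest_lid',(200,183)); ms=pick('scene','mat',(160,290))
# knob: hand-read in both views
print('knob tri',tri([ray('scene',(221.5,237)),ray('top',(334.7,172))]).round(4))
print('lid top@.096', None if t is None else atz('top',t['position'],.096).round(4))
if m is not None:
    r=cv2.minAreaRect(np.argwhere(m['pixels'])[:,::-1].astype(np.float32)); print('mat',r[2],[atz('top',p,.003)[:2].round(3).tolist() for p in cv2.boxPoints(r)],atz('top',r[0],.003).round(4))
    if ms is not None: print('mat scene',atz('scene',ms['position'],.003).round(4), 'tri',tri([ray('scene',ms['position']),ray('top',m['position'])]).round(4))
print('handle ends',[atz('top',np.array(p)/1.5625,.147).round(3).tolist() for p in((322,318),(379,309))])
print('fin',atz('top',np.array((283,328))/1.5625,.137).round(3))
print('corners',[atz('top',np.array(p)/1.5625,.112)[:2].round(3).tolist() for p in((224,240),(381,212),(403,330),(240,355))])
A=cv2.resize(a[200:300,150:280],None,fx=3,fy=3,interpolation=cv2.INTER_CUBIC); B=cv2.resize(b[130:230,280:410],None,fx=3,fy=3,interpolation=cv2.INTER_CUBIC)
cv2.imwrite('pics/crop.png',np.hstack([A,B])[:,:,::-1])
E
```

```text
knob tri [ 0.5788 -0.1414  0.1112]
lid top@.096 [ 0.5766 -0.1375  0.096 ]
mat 90.0 [[0.59, -0.245], [0.587, -0.416], [0.413, -0.406], [0.415, -0.237]] [ 0.5005 -0.326   0.003 ]
mat scene [ 0.5091 -0.3361  0.003 ] tri [ 0.4974 -0.3294 -0.0162]
handle ends [[0.496, 0.201, 0.147], [0.509, 0.105, 0.147]]
fin [0.481 0.269 0.137]
corners [[0.639, 0.382], [0.684, 0.103], [0.476, 0.067], [0.437, 0.35]]
```

View pics/crop.png

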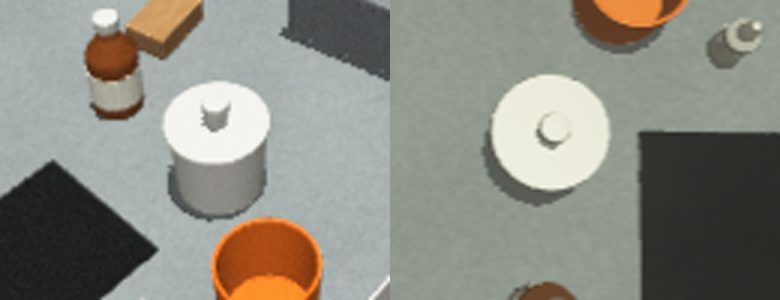

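The crop confirms it: the white lidded tub has its knob at scene (222,234) and top (335,173), and the orange tub beside it is the look-alike. I move the wrist camera above it and measure from two places.

```bash
cat >> h.py <<'E'
from scipy.spatial.transform import Rotation as Ro
def down(yaw): return (Ro.from_euler('z',yaw)*Ro.from_euler('x',np.pi)).as_rotvec()
def wray(uv,pose):
    c=robot.camera_params('wrist'); p,o=pose; R=Ro.from_rotvec(o).as_matrix(); T=c['T_tool_cam']
    d=R@T[:3,:3]@np.linalg.solve(c['K'],[uv[0],uv[1],1]); return p+R@T[:3,3],d/np.linalg.norm(d)
def wproj(P,pose):
    c=robot.camera_params('wrist'); p,o=pose; R=Ro.from_rotvec(o).as_matrix(); T=c['T_tool_cam']
    q=T[:3,:3].T@(R.T@(np.asarray(P)-p)-T[:3,3]); u=c['K']@q; return u[:2]/u[2]
def wz(uv,pose,z):
    o,d=wray(uv,pose); return o+d*(z-o[2])/d[2]
def pose(): return np.array(robot.get_position()),np.array(robot.get_orientation())
def aim(p,yaw):
    "joint move to tool-down pose, choosing the half turn nearest the present joints"
    q0=np.array(robot.get_q()); best=None
    for y in (yaw,yaw+np.pi):
        q=robot.ik(p,down(y))
        if q is not None and (best is None or abs(np.array(q)-q0).max()<best[0]): best=(abs(np.array(q)-q0).max(),y,q)
    return best
E
python3 - <<'E'
from h import *
print(Ro.from_rotvec(robot.get_orientation()).as_matrix().round(2).tolist()); print(robot.camera_params('wrist')['T_tool_cam'].round(3).tolist())
robot.movel([.251,.572,.35],speed=.3)
for yaw in (0,np.pi/2,-np.pi/2,np.pi): 
    q=robot.ik([.577,-.139,.34],down(yaw)); print(yaw,None if q is None else np.round(q,2))
b=aim([.577,-.139,.34],np.pi/2); print(b)
robot.move_pose([.577,-.139,.34],down(b[1]))
ps=[];ims=[]
for dx in (0,-.06):
    if dx: robot.movel([.577+dx,-.139-.06,.34])
    po=pose(); im=snap('wrist'); ims.append(im)
    print([(l,np.round(d['position'],1).tolist(),round(d['confidence'],2),int(d['pixels'].sum())) for l in('tub_lid','mat') for d in robot.trace('wrist',l)])
    print('pred',wproj([.577,-.139,.126],po).round(1),wproj([.577,-.139,.096],po).round(1), wproj([.5005,-.326,.003],po).round(1)); ps.append(po)
np.save('ps.npy',np.array(ps)); print(robot.get_t())
cv2.imwrite('pics/w1.png',np.hstack([cv2.resize(i,(400,300)) for i in ims])[:,:,::-1]); np.save('w.npy',np.array(ims))
E
```

```text
[[-0.92, 0.4, 0.0], [0.4, 0.92, 0.0], [-0.0, 0.0, -1.0]]
[[0.0, -0.967, -0.253, 0.069], [1.0, -0.0, 0.0, -0.001], [-0.0, -0.253, 0.967, -0.155], [0.0, 0.0, 0.0, 1.0]]
0 [-0.51  0.38  0.93  1.56 -0.31  1.36 -1.12]
1.5707963267948966 [-0.5   0.37  0.9   1.56 -0.29  1.36  0.44]
-1.5707963267948966 [-0.67  0.52  1.26  1.57 -0.5   1.42 -2.51]
3.141592653589793 [-0.47  0.36  0.86  1.56 -0.27  1.35  1.99]
(np.float64(0.9087155818620102), 1.5707963267948966, array([-0.49551427,  0.36931001,  0.90411162,  1.55861752, -0.29450631,
        1.35733351,  0.43859124]))
[('tub_lid', [257.2, 160.8], 0.94, 5677), ('mat', [218.3, 248.4], 0.76, 5967)]
pred [255.  169.5] [255.  165.1] [209.3 265.4]
[('tub_lid', [305.4, 113.9], 0.88, 6387), ('tub_lid', [109.4, 245.6], 0.85, 1168)]
pred [308.3 116.3] [304.3 115.7] [244.6 231.8]
5.875
```

View pics/w1.png

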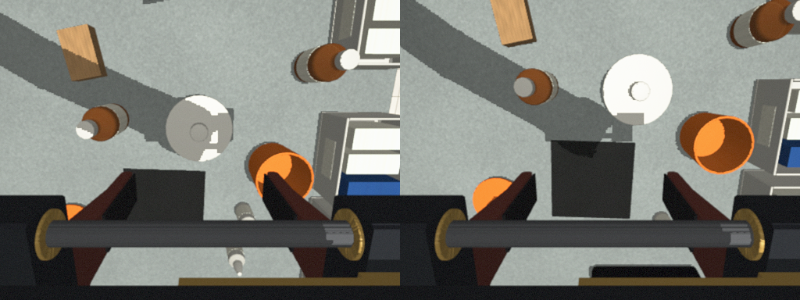

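The left half shows the knob at about (255,168) and the right half at about (307,118), in full-resolution pixels. The mat's centre in the right half is at about (247,229). All of these agree with the predictions to about 2 px. Next I triangulate, grasp and place the lid.

```bash
python3 - <<'E'
from h import *
ps=np.load('ps.npy'); ims=np.load('w.npy'); k=1/.78125
K=tri([wray((254.7,167.7),ps[0]),wray((307,117.8),ps[1]),ray('scene',(221.7,234.3)),ray('top',(335,172.5))]); print('knob',K.round(4))
Kw=tri([wray((254.7,167.7),ps[0]),wray((307,117.8),ps[1])]); print('knob wrist',Kw.round(4))
# mat in second view by darkness near its predicted place
g=ims[1].max(2); m=((g<60)).astype(np.uint8); m[285:]=0; m=cv2.morphologyEx(m,cv2.MORPH_OPEN,np.ones((5,5)))
n,lab,st,ce=cv2.connectedComponentsWithStats(m); i=lab[229,247]; print(st[i],ce[i])
r=cv2.minAreaRect(np.argwhere(lab==i)[:,::-1].astype(np.float32))
print('mat',wz(r[0],ps[1],.003).round(4),[wz(p,ps[1],.003)[:2].round(3).tolist() for p in cv2.boxPoints(r)])
w=[wz(np.array(p)*k,ps[1],.003)[:2] for p in((152,141),(235,143),(232,217),(152,214))]; print('hand',np.round(w,3).tolist(),np.mean(w,0))
# lid disc (white blob) in view 2
o=(ims[1].min(2)>200).astype(np.uint8); n,lab,st,ce=cv2.connectedComponentsWithStats(o); i=lab[100,295]; pts=np.argwhere(lab==i)[:,::-1].astype(np.float32)
c,rad=cv2.minEnclosingCircle(pts); print('disc',rad,wz(c,ps[1],.096).round(4))
E
```

```text
knob [ 0.5767 -0.1395  0.1197]
knob wrist [ 0.5773 -0.1403  0.1107]
[ 194  180  106   99 9874] [245.26898926 228.42434677]
mat [ 0.5016 -0.321   0.003 ] [[0.409, -0.405], [0.422, -0.238], [0.587, -0.243], [0.588, -0.412]]
hand [[0.423, -0.24], [0.59, -0.244], [0.589, -0.409], [0.415, -0.402]] [ 0.50412877 -0.3239083 ]
disc 45.69628143310547 [ 0.576  -0.1366  0.096 ]
```

```bash
python3 - <<'E'
from h import *
x,y=.5768,-.139
robot.command_gripper(1.0,20)
robot.movel([x,y,.2],speed=.2); robot.movel([x,y,.110],speed=.1)
print('f',np.round(robot.get_wrist_force(),1))
robot.command_gripper(0,20); print('w',robot.get_width()*88,robot.get_gripper_force(),pose()[0].round(4))
robot.movel([x,y,.14],speed=.05); robot.movel([x,y,.24],speed=.2)
print('lift',np.round(robot.get_wrist_force(),2),robot.get_width()*88)
mx,my=.502,-.324
robot.movel([mx,my,.24],speed=.2); robot.movel([mx,my,.06],speed=.15)
f0=np.array(robot.get_wrist_force()); z=.036
robot.movel([mx,my,z],speed=.04)
while z>.024:
    z-=.001; robot.movel([mx,my,z],speed=.02); f=np.array(robot.get_wrist_force())
    if f[2]-f0[2]>2: break
print('z',z,pose()[0].round(4),(f-f0).round(2))
robot.command_gripper(.45); robot.movel([mx,my,.12],speed=.08)
robot.movel([mx,my,.34],speed=.3)
print(robot.get_t(),np.round(robot.get_wrist_force(),2))
im=snap('top'); print([(np.round(d['position'],1).tolist(),d['confidence'],atz('top',d['position'],.015).round(3)) for d in robot.trace('top','tub_lid')])
print('tub',[(np.round(d['position'],1).tolist(),round(d['confidence'],2),atz('top',d['position'],.09).round(3)) for d in robot.trace('top','tub')])
s=snap('scene'); cv2.imwrite('pics/after.png',np.hstack([cv2.resize(s[180:384,60:332],(400,300)),cv2.resize(im[80:280,280:480],(400,400))[50:350]])[:,:,::-1])
E
```

```text
f [0.9 0.1 0. ]
w 27.540938702428463 20.000033676624298 [ 0.5768 -0.139   0.11  ]
lift [-0.46 -0.4  -1.76] 27.689976131382206
z 0.02799999999999999 [ 0.502  -0.324   0.0288] [-3.31  1.7   6.43]
18.325 [-0.1  -0.34  0.36]
[([413.9, 268.0], 0.92, array([ 0.311, -0.375,  0.015])), ([391.6, 200.5], 0.76, array([ 0.506, -0.321,  0.015])), ([199.6, 184.0], 0.52, array([0.564, 0.245, 0.015]))]
tub [([360.3, 124.6], 0.95, array([ 0.714, -0.221,  0.09 ])), ([330.4, 178.8], 0.66, array([ 0.563, -0.133,  0.09 ]))]
```

View pics/after.png

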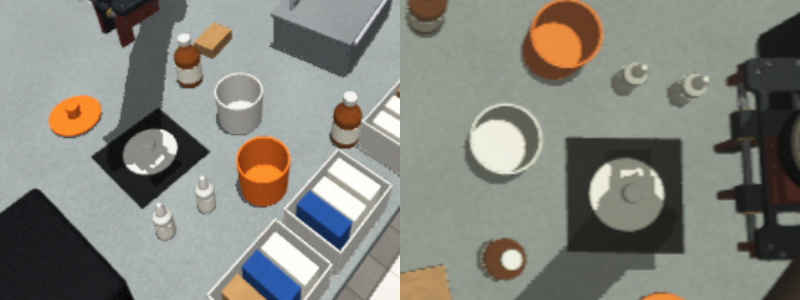

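The white lid lies flat in the middle of the mat, at left crop (150,150) and right crop (627,194). The tub stands open in its place at (240,103) and (506,140). Next I look at the chest from the wrist, at two places.

```bash
python3 - <<'E'
from h import *
t=.15
robot.movel([.5,-.1,.34],speed=.4)
b=aim([.5,.15,.34],t+np.pi/2); print(b[1],b[2].round(2))
robot.move_pose([.5,.15,.34],down(b[1]))
ps=[];ims=[]
for q in ([.5,.15,.34],[.44,.2,.34]):
    if len(ps): robot.movel(q,speed=.25)
    ps.append(pose()); ims.append(snap('wrist'))
    print([(l,np.round(d['position'],1).tolist(),round(d['confidence'],2),int(d['pixels'].sum())) for l in('handle','catch_grip') for d in robot.trace('wrist',l)])
    print('pred',wproj([.5025,.153,.152],ps[-1]).round(1),wproj([.481,.269,.137],ps[-1]).round(1))
np.save('ps2.npy',np.array(ps)); np.save('w2.npy',np.array(ims)); print(robot.get_t())
cv2.imwrite('pics/w2.png',np.vstack([np.hstack([i[:260,100:400] for i in ims])])[:,:,::-1])
E
```

```text
1.7207963267948965 [-1.05  0.17  0.78  1.72 -0.13  1.3  -0.09]
[('handle', [317.1, 103.7], 0.74, 40013), ('catch_grip', [258.1, 48.7], 0.89, 572)]
pred [257.8 168. ] [253.7  53.1]
[('handle', [358.9, 133.2], 0.88, 38891), ('catch_grip', [306.7, 107.2], 0.72, 515)]
pred [303.7 221.1] [302.2 113.6]
20.9833
```

View pics/w2.png

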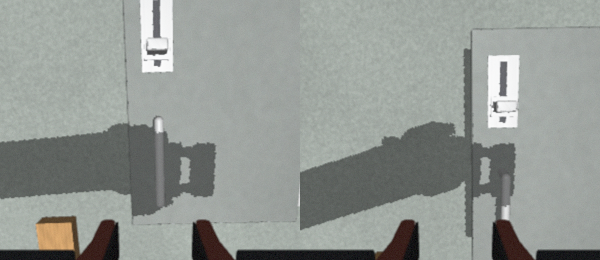

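The handle bar runs from (258,118) to (260,207) in view 1, and its left end is at (306,175) in view 2. The fin is at (257,45) in view 1 and (307,105) in view 2. The catch sits at the right end of its slot, near 0.

```bash
python3 - <<'E'
from h import *
ps=np.load('ps2.npy')
print('hl tri',tri([wray((258,118),ps[0]),wray((306,175),ps[1])]).round(4))
hl=wz((258,118),ps[0],.147+.003);hr=wz((260,207),ps[0],.15);print('handle ends',hl.round(4),hr.round(4),'mid',((hl+hr)/2).round(4),'L',np.linalg.norm(hl-hr),'t',np.arctan2(-(hl-hr)[0],(hl-hr)[1]))
print('hl v2',wz((306,175),ps[1],.15).round(4))
print('fin tri',tri([wray((258.1,48.7),ps[0]),wray((306.7,107.2),ps[1])]).round(4), tri([wray((257,43.5),ps[0]),wray((307,103),ps[1])]).round(4))
print('fin v1,v2 @.137',wz((258.1,48.7),ps[0],.135).round(4),wz((306.7,107.2),ps[1],.135).round(4))
# lid edges: front edge & right edge view1 
for n,a,b in(('front',(225,0),(231,222)),('right',(231,222),(390,222)) ):
    A=wz(a,ps[0],.112);B=wz(b,ps[0],.112);d=B-A;print(n,A.round(4),B.round(4),np.arctan2(d[1],d[0]))
E
```

```text
hl tri [0.4951 0.2054 0.1512]
handle ends [0.495  0.2052 0.15  ] [0.5117 0.109  0.15  ] mid [0.5033 0.1571 0.15  ] L 0.09762392612593819 t 0.17172268340334068
hl v2 [0.4954 0.2053 0.15  ]
fin tri [0.4853 0.2759 0.1282] [0.4837 0.2799 0.1342]
fin v1,v2 @.137 [0.4849 0.2741 0.135 ] [0.4848 0.2764 0.135 ]
front [0.4425 0.3203 0.112 ] [0.4807 0.0724 0.112 ] -1.417875755107963
right [0.4807 0.0724 0.112 ] [0.6797 0.1016 0.112 ] 0.14596580204500134
```

```bash
cat >> h.py <<'E'
t=.152; cx=np.array([np.cos(t),np.sin(t),0]); cy=np.array([-np.sin(t),np.cos(t),0]); YH=t+np.pi/2
def arc(g0,th,tilt=0.):
    "TCP and orientation with the bar g0 (grasp point when shut) turned by th about the hinge; tilt = share of th the tool follows"
    a=np.arctan2(.047,.170)+th; R=np.hypot(.17,.047)
    p=g0+cx*(.170-R*np.cos(a))+np.array([0,0,R*np.sin(a)-.047])
    r=Ro.from_rotvec(cy*th*tilt)*Ro.from_rotvec(down(YH))
    return p+r.apply([0,0,.011]),r.as_rotvec()
def pull(g0,ths,fmax=18,tilt=0.,speed=.03):
    f0=np.array(robot.get_wrist_force())
    for th in ths:
        p,o=arc(g0,th,tilt); robot.movel(p,o,speed=speed); f=np.array(robot.get_wrist_force())-f0
        print(round(th,3),f.round(1),round(robot.get_width()*88,1),(pose()[0]-p).round(4))
        if np.linalg.norm(f)>fmax: return th,False
    return th,True
E
python3 - <<'E'
from h import *
h=np.array([.5025,.1565,.147])
robot.movel([h[0],h[1],.25],down(YH),speed=.25); robot.command_gripper(.6,20)
robot.movel([h[0],h[1],.136],speed=.12); print(np.round(robot.get_wrist_force(),1))
robot.command_gripper(0,25); print(robot.get_width()*88,robot.get_gripper_force(),np.round(robot.get_wrist_force(),1),pose()[0])
print(pull(h,[.005,.01,.015,.02,.025,.03,.04,.05])); print(robot.get_t())
E
```

```text
[-0.  -0.7 -0.5]
9.45411923707281 24.995204508304596 [ 5.   1.1 -4.7] [0.50396887 0.156782   0.13616561]
0.005 [ 1.  -0.  -1.8] 9.4 [0.0014 0.0003 0.0001]
0.01 [ 1.4  0.4 -1.4] 9.9 [0.0014 0.0003 0.    ]
0.015 [ 2.5  0.5 -6.7] 9.3 [ 0.0012  0.0002 -0.0005]
0.02 [  4.7   0.5 -12.6] 9.5 [ 0.001   0.0002 -0.0011]
0.025 [  5.6   2.1 -20.8] 9.4 [ 0.0008  0.0001 -0.0018]
(0.025, False)
25.15
```

The lid is caught: it gave slightly, then the pull rose steadily to 20 N. I lower it, let go, and slide the catch.

```bash
python3 - <<'E'
from h import *
h=np.array([.5025,.1565,.147])
p,o=arc(h,0); robot.movel(p,o,speed=.05)
robot.command_gripper(.6,20); robot.movel([h[0],h[1],.23],speed=.2)
c=np.array([.4845,.2745,0]); z=.128
b=aim([c[0],c[1],.23],t); print(b[1],b[2].round(2)); robot.move_pose([c[0],c[1],.23],down(b[1]))
robot.command_gripper(.5,20)
robot.movel([c[0],c[1],z],speed=.1); print(np.round(robot.get_wrist_force(),1))
robot.command_gripper(0,15); print(robot.get_width()*88,robot.get_gripper_force(),pose()[0])
f0=np.array(robot.get_wrist_force()); print(f0.round(1))
s0=pose()[0]
for s in [.01,.02,.026]+list(np.arange(.028,.042,.001)):
    q=c+cy*s; q[2]=z; robot.movel(q,speed=.04); f=np.array(robot.get_wrist_force())-f0
    print(round(s,3),f.round(1),round((pose()[0]-s0)@cy*1e3,1))
    if s>.02 and f@cy<-9 : break
robot.command_gripper(.5); q=c+cy*s; robot.movel([q[0],q[1],.23],speed=.2)
print(robot.get_t())
E
```

```text
3.2935926535897933 [-0.91  0.3   0.39  1.79 -0.13  1.08  1.25]
[-0.2 -0.2 -0.3]
12.107386521085758 14.976553916931152 [0.48429865 0.27651326 0.12827586]
[-1.3  5.   0.2]
0.01 [-0.3 -3.5  4.1] 8.8
0.02 [-0.9 -3.5  4.9] 18.4
0.026 [-1.5 -4.   5.5] 24.3
0.028 [-1.2 -5.6  6.3] 25.8
0.029 [-0.4 -6.2  6.7] 26.6
0.03 [-1.4 -6.9  6.9] 27.5
0.031 [-1.8 -5.7  6.6] 28.5
0.032 [-0.7 -6.2  5.5] 29.5
0.033 [-1.3 -5.7  6.4] 30.5
0.034 [-1.5 -6.5  6.6] 31.5
0.035 [-0.7 -7.1  6.7] 32.5
0.036 [-2.2 -7.2  6.5] 33.5
0.037 [-0.8 -7.8  6.8] 34.1
0.038 [ -2.1 -10.4   9. ] 34.2
35.325
```

The catch moved 34 mm and reached its stop. I lift again.

```bash
python3 - <<'E'
from h import *
h=np.array([.5037,.1567,.147])
q=[h[0],h[1],.23]
b=robot.ik(q,down(YH)); print(np.round(b,2))
robot.move_pose(q,down(YH)); robot.command_gripper(.6,20)
robot.movel([h[0],h[1],.136],speed=.12)
robot.command_gripper(0,40); print(robot.get_width()*88,np.round(robot.get_wrist_force(),1),pose()[0])
th,ok=pull(h,[.01,.02,.03,.05,.08],tilt=.3)
if ok: print(pull(h,np.arange(.16,.81,.08),tilt=.3,fmax=25,speed=.06))
print(robot.get_t())
E
```

```text
[-1.    0.29  0.75  1.87 -0.22  1.07 -0.01]
8.729545013843842 [0.9 0.6 0.2] [0.50392665 0.15676612 0.136043  ]
0.01 [ 2.4  0.4 -4.5] 9.0 [ 0.0002  0.0001 -0.0001]
0.02 [ 2.3  0.5 -6.5] 9.0 [0.0002 0.0001 0.    ]
0.03 [ 3.5  1.2 -6.3] 9.4 [0.0002 0.0001 0.    ]
0.05 [ 3.9  0.9 -7.8] 9.3 [ 0.0002  0.0001 -0.0001]
0.08 [ 5.3  0.8 -7.3] 8.9 [ 0.0001  0.0001 -0.0002]
0.16 [-2.3  1.1 -1.2] 9.2 [-0.0002  0.0001 -0.0005]
0.24 [-2.5  1.  -1.8] 9.0 [-0.0005  0.0001 -0.0008]
0.32 [-4.2  1.1 -0.2] 9.0 [-0.0008  0.0002 -0.0007]
0.4 [-8.2  2.5  2.5] 8.7 [-0.001   0.0003 -0.0005]
0.48 [-10.9   2.2   5.1] 9.2 [-0.001   0.0004 -0.0001]
0.56 [-12.7   3.    5.8] 9.1 [-0.0014  0.0005 -0.0001]
0.64 [-13.7   3.3   8.9] 8.6 [-0.0016  0.0007  0.0002]
0.72 [-14.    3.2  10.2] 8.9 [-0.0017  0.0008  0.0005]
0.8 [-15.4   3.8  13.9] 9.0 [-0.0015  0.001   0.0012]
(np.float64(0.7999999999999999), True)
43.2917
```

```bash
python3 - <<'E'
from h import *
s=snap('scene'); tp=snap('top'); cv2.imwrite('pics/end.png',np.hstack([cv2.resize(s[100:370,80:440],(400,300)),cv2.resize(tp[50:340,60:447],(400,300))])[:,:,::-1])
print(np.round(robot.get_wrist_force(),1),robot.get_width()*88,robot.get_gripper_force(),pose()[0])
E
```

```text
[-7.6  5.2  7.1] 8.719364208693287 39.940776228904724 [0.58383886 0.17026089 0.24509827]
```

View pics/end.png

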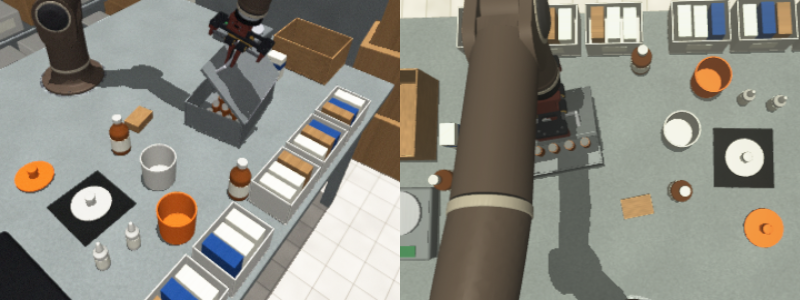

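The lid is held open, with vials visible inside the chest at left (225,105). The white lid is centred on the mat at (92,203), the tub is in its place at (158,165), and the bystanders are undisturbed. I hand it in.

```bash
python3 - <<'E'
from h import *
print(robot.sign_off())
E
```

```text
the job is handed in; nothing more can be done
None
```

The job is handed in: the tub lid lies flat in the middle of the mat, the first tug showed the chest lid was caught, the catch was pushed to its 34 mm end, and the lid is held open at about 45 degrees, with about 43 s of the 72 s used.

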